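# Shut and pin the shaker case

### The job

Put the small shaker that stands on the counter back into the empty well of the wooden case beside its twin and let go of it, then swing the case's lid shut over both. Take the pin from its stand and push it down through the lid's hole and the base's hole until its collar bears on the lid and squeezes the springy lid fully shut, and finish while still holding the pin pressed down, so that the lid stays tight. Do not knock over the jar or the pepper mill standing nearby.

Things in the scene. Friction and masses are not known exactly. Their poses are not given: they have to be found in the camera images.
- case: Wooden case fixed to the counter: base block 120 (x) x 80 (y) x 32 mm high, origin = centre of its underside, z up. Two round wells 26 mm wide, 12 mm deep in its top at x = -27 mm (holds the twin shaker) and x = +27 mm (empty), y = 0. Hinge axis along x at y = +40 mm, z = 32 mm; the lid opens up and over towards +y; the latch tongues are on the -y side.
- empty_well (a point): Centre of the floor of the empty well, 20 mm above the counter.
- base_hole (a point): Centre of the mouth of the vertical 10 mm through hole in the base's steel tongue, 32 mm above the counter, at x = 0, y = -64 mm of the case. The tongue is 36 mm wide, 16 mm thick, and ends at y = -86 mm.
- lid_hole (a point): Centre of the upper mouth of the 11 mm hole in the lid's steel tongue; it moves with the lid, is 104 mm from the hinge axis and lies over the base's hole when the lid is down, 40 mm above the counter when squeezed shut. The tongue is 36 mm wide, 8 mm thick, flush with the lid's lower rim, and ends 120 mm from the hinge axis.
- lid (a joint): Angle of the lid above its hinge leaf, rad: 0 = lowered, 1.86 = open at its stop. Hollow wooden shell 120 mm along the hinge, 80 mm from hinge to free edge, 36 mm tall, 4 mm walls, 0.15 kg, little friction: it stays open by its weight (may settle back to the stop) and falls shut by itself once pushed below about 1.0 rad. Starts open.
- spring (a joint): Sprung hinge leaf that carries the lid, rad: 0.09 = at rest, so a lowered lid stays ajar with its hole about 9 mm high; 0 = lid squeezed fully shut, against a hard stop. Squeezing it shut takes about 6 N down at the lid's hole.
- pin_stand: Wooden block 52 x 52 x 34 mm, fixed to the counter, with the pin standing in its central hole. Origin = centre of its underside on the counter.
- pin: Upright pin, 68 mm tall overall, 50 g; origin = tip at the bottom. Steel shank 8 mm thick and 30 mm long with a tapered foot, then a steel collar 20 mm wide and 4 mm thick, then a round wooden grip 14 mm wide and 34 mm tall. In the stand the collar rests on the block, its underside 34 mm above the counter.
- pin_collar (a point): Centre of the underside of the pin's collar, 30 mm above its tip.
- pepper: The shaker to put away: turned ceramic, 40 mm tall, 18 mm wide at the foot, 13 mm at the head (top 14 mm), 35 g, standing on the counter. Origin = centre of its underside. In the well it stands 28 mm proud.
- salt: The twin shaker of the same size, already standing in the other well. Origin = centre of its underside.
- jar: Bystander: jar 59 mm wide, 89 mm tall, standing on the counter. Origin = centre of its underside.
- mill: Bystander: wooden pepper mill 58 mm wide, 170 mm tall, standing on the counter. Origin = centre of its underside.

How it is judged (in metres and radians):
On the way, in this order (a step that is already met when the one before it is completed fails the run):
1. the shaker stands in the empty well, let go, with the lid open (horizontal distance between pepper and empty_well below 0.006 m and z of pepper in the frame of case below 0.024 m and angle between pepper's own z axis and vertical below 0.2 rad and contact force between the fingers and pepper below 0.1 N and value of joint lid above 0.8 rad), for 0.2 s.
2. the lid is down over both shakers (value of joint lid below 0.06 rad and z of pepper in the frame of case below 0.024 m), for 0.2 s.
At the end, for the whole second after the job is handed in: Both shakers upright in their wells, lid down and its spring leaf below 0.025 rad (hole within 2.6 mm of shut), the pin upright through both holes, collar within 2.5 mm of the lid, pressing on the case with over 3 N, and the fingers still holding or pressing the pin (horizontal distance between pepper and empty_well below 0.006 m and z of pepper in the frame of case below 0.024 m and angle between each of pepper, salt's own z axis and vertical below 0.2 rad and distance of salt from where it was at the start of the episode below 0.008 m and value of joint lid below 0.02 rad and value of joint spring below 0.025 rad and horizontal distance between pin and base_hole below 0.004 m and angle between pin's own z axis and vertical below 0.15 rad and z of pin_collar in the frame of lid_hole below 0.0025 m and contact force between pin and case above 3 N and contact force between the fingers and pin above 2 N); the arm keeps its last pose, push and grip.
It fails at once if the jar is knocked over (angle between jar's own z axis and vertical above 0.6 rad).
It fails at once if the pepper mill is knocked over (angle between mill's own z axis and vertical above 0.6 rad).
It also fails if it takes over 64 s, if anything falls off the work surface, if the arm or the gripper's body presses on something with over 40 N, if the wrist force passes 120 N, or if a joint passes its speed limit or range.

### The arm

A 7-joint arm with a two-finger parallel gripper is mounted at the origin on a cart in front of the work surface, level with it; the furniture and walls round the work are solid. World frame = base frame: x ahead of the robot, y to its left, z up, the work surface at z = 0. Lengths are in mm, angles in rad, forces in N, time in s.
With the tool pointing down it reaches from about 400 to 875 mm from the base axis. Payload 19.3 kg.
Tool frame: the origin (TCP) lies between the finger pads; the fingertips stand env.finger_overhang ahead of it and the grasp point (between the pads) lies 11 mm behind it (env.finger_overhang is the distance from the TCP to the fingertips, in mm); z points along the fingers, y is the line along which they close (so a half turn about z gives the same grasp; the last joint's range is limited). The gripper opens to 85 mm and grips with 20 to 120 N. Pads are 22 mm wide; open, the fingers measure 114 mm over their backs; the gripper's body (76 mm by 85 mm) begins 54 mm behind the grasp point. The pads swing forward as they close: fully open they stand 13 mm farther back than shut.
Start: joints at [-1.371, 0.521, -0.036, 1.599, 0.021, 1.021, -0.113], TCP at [166.606, 602.376, 239.291] pointing down, gripper open.
Joint ranges: [-2.91, 2.91], [-0.3, 2.13], [-1.5, 1.42], [0.17, 2.43], [-1.26, 4.41], [0.16, 1.93], [-2.52, 2.52]. Speed limits (rad/s): [1.89, 1.89, 2.39, 2.39, 3.01, 3.01, 3.01].

### API

Orientations are given as a unit quaternion [w, x, y, z].
In Python, from workcell import env, grab_frame, order gives the robot as it stands.
- The arm moves only by the shell command python3 -m pendant 'ROWS' [OPENING] [FORCE]. ROWS is text: rows parted by semicolons, each of 6 numbers parted by spaces: the shift along the tool's x, y, z scaled (see below), then the turn, a rotation vector about the tool's x, y, z scaled (see below). A call has 1 to 10 rows; each row is the pose to reach, as a shift and turn from the pose commanded when the call began, along the tool's axes at that moment, turning the shorter way round; what a row does not reach only later rows make up. The controller multiplies each number of a shift by 250 mm and each number of a turn by 360 degrees. A row lasts 1/10 s, in which the tool goes at most 50 mm and 8.59 degrees, less where a joint would pass 70% of its speed; a pose out of reach is approached as far as the arm can. A call with a number of a shift or a turn outside -1 to 1 is refused whole. A call with a gripper value outside its range is refused whole. OPENING is the opening, from -1 (shut) to 1 (fully open), set as the call begins (- or left out, the last holds). The fingers move at their own pace and stop on an object; FORCE is the grip in N (left out, the last holds). Time passes only in rows, so rows that repeat a pose let the fingers close. It gives the time, the measured TCP pose, the force, the opening and the grip force at its end, in the units of the state.
- env.get_state(): the state, without advancing time (a new reading comes with each control period).
- grab_frame(name): name is "scene" or "top" or "wrist"; returns a dict with "frame" (480x640x3 uint8, blue, green, red), "K" (3x3 intrinsics, pixels), "camera_from_world" (4x4, takes a point from world to camera coordinates). Camera axes: x right, y up, looking along -z (the intrinsics and any distortion apply to the point x, -y, -z); pixel columns grow to the right and rows downward; lengths in mm; the calibration is good to about 2 mm. A picture is of the moment at which its call begins. There is no depth.
- order.close_job(): hands the job in; it is judged then, once.
The state is a dict: "time": time; "joint_positions": joint angles; "joint_velocities": joint speeds; "joint_efforts": joint torques, N m; "position": TCP position; "orientation": TCP orientation; "wrist_force": force on the tool from outside, world axes, zero at the start; "wrist_torque": the same for the moment, N m; "width": opening from 0.0 (shut) to 1.0 (fully open); "grasp_force": force on a finger pad.
Only numpy, scipy, OpenCV 4.12 (cv2) and the standard library are available. Lean on these libraries where they do the work, as an engineer would, in place of code of your own. Each camera call takes 0.05 s, during which the arm holds its last target. There are 200 camera calls.

## Working session

There is one attempt and no reset: what is moved stays moved. The work goes in short steps, Python scripts to look and compute and a shell command to move; the robot and the scene stay as the last step left them, time stands still between calls to the robot, and variables do not carry over. Pictures are saved under pics/ and viewed, at most 10 in all, crops included, and the job is handed in when it is done.

```bash
mkdir -p pics; ls; cat > h.py <<'E'
import numpy as np, cv2
from workcell import env, grab_frame, order
def ray(f,u,v):
    K=np.array(f["K"]);T=np.array(f["camera_from_world"])
    d=np.array([(u-K[0,2])/K[0,0],-(v-K[1,2])/K[1,1],-1.])
    R=T[:3,:3];return -R.T@T[:3,3],R.T@d
def onz(f,u,v,z):
    o,d=ray(f,u,v);return o+d*(z-o[2])/d[2]
def pix(f,p):
    T=np.array(f["camera_from_world"]);K=np.array(f["K"]);c=T[:3,:3]@np.array(p,float)+T[:3,3]
    q=K@np.array([c[0],-c[1],-c[2]]);return q[:2]/q[2]
E
python3 - <<'E'
from h import *
s=env.get_state();print(s['time'],s['position'],s['orientation'],s['width'],env.finger_overhang)
ims=[]
for n in("scene","top"):
    f=grab_frame(n);cv2.imwrite(f'pics/{n}0.png',f['frame']);np.save(n+'0.npy',f,allow_pickle=True)
    print(n,f.keys(),f['K'],ray(f,320,240))
E
```

```text
pics
0.0 [166.48585408 602.07087358 238.73807134] [-5.19660915e-05  1.34460217e-01  9.90918829e-01 -5.66941662e-04] 1.000772168814431 8.0
scene dict_keys(['frame', 'K', 'camera_from_world']) [[595.69427994   0.         321.30240727]
 [  0.         595.69427994 235.86173685]
 [  0.           0.           1.        ]] (array([ -59.16138509, -547.99770031,  844.20091222]), array([ 0.48573577,  0.51880343, -0.70353167]))
top dict_keys(['frame', 'K', 'camera_from_world']) [[521.18712505   0.         313.56263156]
 [  0.         521.18712505 240.8054598 ]
 [  0.           0.           1.        ]] (array([ 307.88479022,   14.3417608 , 1189.96746395]), array([ 0.17827441, -0.01941026, -0.98386809]))
```

View pics/scene0.png

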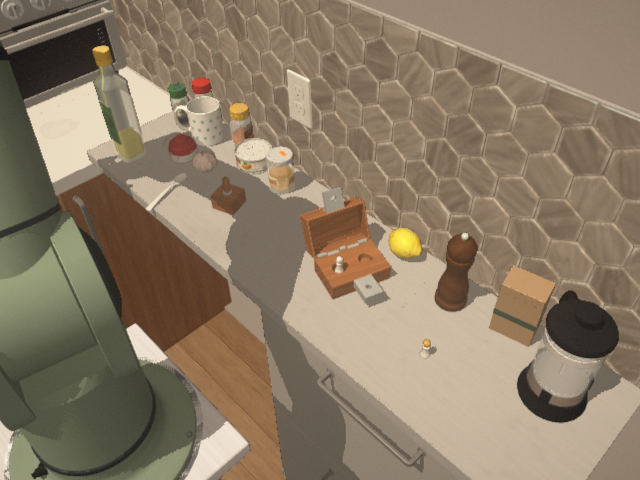

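View pics/top0.png

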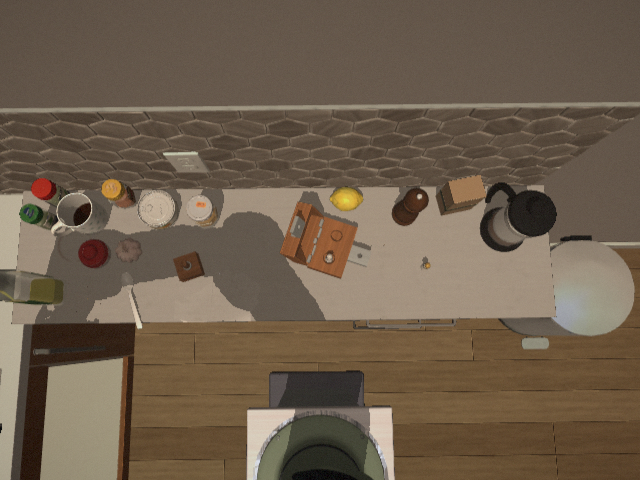

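```bash
python3 - <<'E'
from h import *
t=np.load('top0.npy',allow_pickle=True).item();s=np.load('scene0.npy',allow_pickle=True).item()
for p in([0,0,0],[166,602,239],[600,0,0],[600,-200,0]):print(p,pix(t,p),pix(s,p))
a=cv2.resize(t['frame'][180:300,160:460],None,fx=2.66,fy=2.66,interpolation=cv2.INTER_CUBIC)
b=cv2.resize(s['frame'][165:365,200:480],None,fx=2.8,fy=1.4*2,interpolation=cv2.INTER_CUBIC)
cv2.imwrite('pics/a.png',a);cv2.imwrite('pics/b.png',b)
E
```

```text
[0, 0, 0] [319.4496248  480.41792513] [106.62315082 436.62596827]
[166, 602, 239] [-25.77136208 421.85370946] [-10.5786142  106.96005104]
[600, 0, 0] [315.61252544 207.97185652] [373.00587784 239.44102061]
[600, -200, 0] [400.73851648 206.99222157] [453.84845366 293.38141459]
```

View pics/a.png

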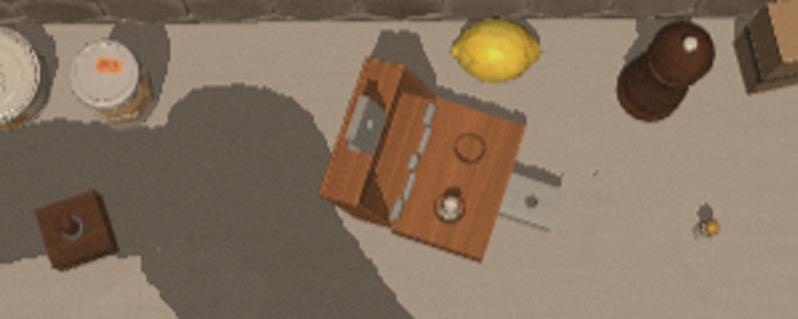

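View pics/b.png

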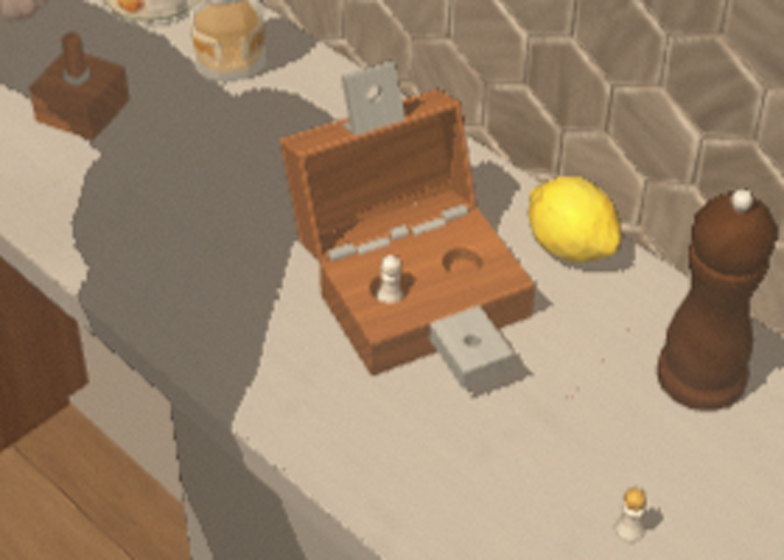

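```bash
python3 - <<'E'
from h import *
t=np.load('top0.npy',allow_pickle=True).item();s=np.load('scene0.npy',allow_pickle=True).item()
A=lambda u,v:(u/2.66+160,v/2.66+180)
B=lambda u,v:(u/2.8+200,v/2.8+165)
P={}
for n,a,b,z in [('hole',(531,201),(472,340),32),('well',(470,148),(463,260),32),('salttop',(453,199),(391,258),60),('peppertop',(712,228),(635,494),39),('pintop',(66,222),(70,38),72),('corner1',(525,123),(535,289),32),('corner2',(481,261),(373,348),32),('lidhole',(369,125),(374,93),135),('milltop',(691,44),(742,200),170)]:
    p=onz(t,*A(*a),z);q=onz(s,*B(*b),z)
    o1,d1=ray(t,*A(*a));o2,d2=ray(s,*B(*b))
    l=np.linalg.lstsq(np.c_[d1,-d2],o2-o1,rcond=None)[0];x=(o1+d1*l[0]+o2+d2*l[1])/2
    P[n]=(p+q)/2;print(n,p.round(1),q.round(1),'tri',x.round(1))
for b in ((635,494),(630,538)):print(b,onz(s,*B(*b),39)[:2],onz(s,*B(*b),4)[:2])
E
```

```text
hole [481.1 -97.   32. ] [480.6 -95.7  32. ] tri [480.5 -96.5  33. ]
well [527.3 -46.4  32. ] [528.5 -43.7  32. ] tri [526.3 -46.   35.4]
salttop [479.4 -30.   60. ] [476.6 -26.8  60. ] tri [477.5 -28.7  61.4]
peppertop [ 455.3 -247.3   39. ] [ 455.8 -246.7   39. ] tri [ 455.2 -247.1   39.9]
pintop [462.5 285.1  72. ] [461.2 290.3  72. ] tri [460.4 285.2  75.7]
corner1 [548.4 -93.8  32. ] [542.5 -95.1  32. ] tri [548.  -93.1  26.8]
corner2 [430.8 -53.6  32. ] [431.1 -55.6  32. ] tri [431.6 -54.2  30.2]
lidhole [526.9  37.1 135. ] [523.2  35.1 135. ] tri [527.   37.7 131.4]
milltop [ 579.5 -208.8  170. ] [ 576.5 -210.6  170. ] tri [ 580.  -209.2  166.8]
(635, 494) [ 455.80555677 -246.70051981] [ 478.18983713 -233.60391106]
(630, 538) [ 429.88977487 -263.75336965] [ 451.14756326 -251.39800414]
```

```bash
cat >> h.py <<'E'
from scipy.spatial.transform import Rotation as Ro
def to(p,yaw=None):
    "shift (tool axes,/250) and z turn (/360) to TCP p, tool y at yaw deg, tool z straight down"
    s=env.get_state();w,x,y,z=s['orientation'];R=Ro.from_quat([x,y,z,w])
    sh=R.inv().apply(np.array(p)-s['position'])/250
    out=[sh.round(4)]
    if yaw is not None:
        a=np.radians(yaw);Y=np.array([np.cos(a),np.sin(a),0]);Z=np.array([0,0,-1.]);X=np.cross(Y,Z)
        out.append((R.inv()*Ro.from_matrix(np.c_[X,Y,Z])).as_rotvec()/2/np.pi)
    print(p,*out,'t',round(s['time'],2),'pos',s['position'].round(1),'rows',np.linalg.norm(sh)*5)
E
python3 -m pendant '-.82 -.61 0 0 0 .01; -.82 -.61 0 0 0 .01; -.82 -.61 0 0 0 .01; -.82 -.61 0 0 0 .01; -.82 -.61 0 0 0 .01; -.82 -.61 0 0 0 .01'
python3 -c "
from h import *
to([480,180,239],71);to([455,-247,100],71);print(env.get_state()['joint_positions'])"
```

```text
time: 0.7
position: [327.2, 395.7, 239.4]
orientation: [0.001, 0.169, 0.986, -0.001]
wrist_force: [-1.2, 0.4, 0.1]
width: 1.0
grasp_force: 0.0
[480, 180, 239] [-0.8635 -0.6102  0.0038] [-0.00021985  0.00026346 -0.00125818] t 0.7 pos [327.2 395.7 239.4] rows 5.2868808165689245
[455, -247, 100] [-1.3371 -2.2532  0.5629] [-0.00021985  0.00026346 -0.00125818] t 0.7 pos [327.2 395.7 239.4] rows 13.399499995319744
[-1.01692607  0.34518614  0.02610041  1.89150772 -0.00875683  0.90596859
  0.24432356]
```

```bash
python3 -m pendant '-.82 -.72 0 0 0 0; -.82 -.72 0 0 0 0; -.82 -.72 0 0 0 0; -.82 -.72 0 0 0 0; -.82 -.72 0 0 0 0; -.82 -.72 0 0 0 0'
python3 -m pendant '-.2 -.95 0 0 0 0; -.2 -.95 0 0 0 0; -.2 -.95 0 0 0 0; -.2 -.95 0 0 0 0; -.2 -.95 0 0 0 0; -.2 -.95 0 0 0 0' 0
python3 -c "
from h import *
to([455,-247,100],71);print(env.get_state()['joint_positions'])"
```

```text
time: 1.3
position: [459.9, 159.8, 239.3]
orientation: [0.0, 0.167, 0.986, -0.0]
wrist_force: [-0.4, 0.1, 0.2]
width: 0.999
grasp_force: 0.0
time: 1.9
position: [427.1, -81.9, 239.4]
orientation: [0.0, 0.169, 0.986, -0.001]
wrist_force: [-1.1, 0.1, -0.4]
width: 0.496
grasp_force: 0.0
[455, -247, 100] [-0.3249 -0.5852  0.5585] [-1.78080555e-04  4.55241886e-05 -1.20969321e-03] t 1.9 pos [427.1 -81.9 239.4] rows 4.35857553360618
[-0.16820796  0.22288119  0.2592642   2.08399308 -0.07440083  0.84331108
  1.36602696]
```

```bash
python3 -m pendant '-.32 -.55 .1 0 0 -.001; -.32 -.55 .2 0 0 -.001;-.32 -.55 .4 0 0 -.001;-.32 -.55 .52 0 0 -.001;-.32 -.55 .52 0 0 -.001;-.32 -.55 .52 0 0 -.001;-.32 -.55 .52 0 0 -.001'
python3 -c "
from h import *
to([455,-247,23.5],71);f=grab_frame('wrist');np.save('w1.npy',f,allow_pickle=True);g=f['frame'].copy()
for z in (0,39):
  u=pix(f,[455,-247,z]);print(u);cv2.drawMarker(g,tuple(int(i) for i in u),(0,255,0),0,10)
cv2.imwrite('pics/w1.png',g)"
```

```text
time: 2.6
position: [459.0, -232.7, 109.7]
orientation: [-0.0, 0.162, 0.987, 0.0]
wrist_force: [-0.2, -0.1, 0.3]
width: 0.5
grasp_force: 0.0
[455, -247, 23.5] [-0.0033 -0.0594  0.3448] [ 2.89833466e-05 -8.94910792e-05  8.48640879e-04] t 2.6 pos [ 459.  -232.7  109.7] rows 1.7492559617927397
[297.81909997 237.23234893]
[293.52419245 259.04800946]
```

View pics/w1.png

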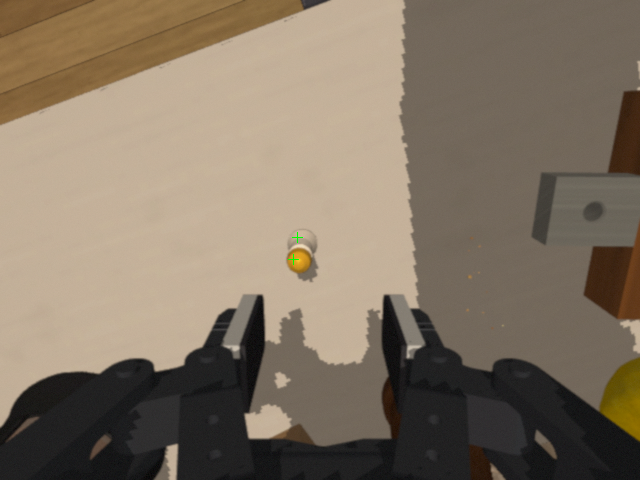

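```bash
python3 -c "
from h import *
f=np.load('w1.npy',allow_pickle=True).item()
p=onz(f,299,262,39);print(p,onz(f,302,241,3),onz(f,594,211,32))
p=(p+onz(f,302,241,3))/2
to([p[0],p[1],60],71);to([p[0],p[1],23.5],71)"
```

```text
[ 457.40298645 -244.88976727   39.        ] [ 457.19804946 -244.9781248     3.        ] [481.91511963 -94.18166297  32.        ]
[np.float64(457.30051795135057), np.float64(-244.9339460342166), 60] [-0.0074 -0.0499  0.2015] [4.82700144e-05 1.39951272e-04 9.47968052e-04] t 2.65 pos [ 459.5 -232.5  110.4] rows 1.0386171778835454
[np.float64(457.30051795135057), np.float64(-244.9339460342166), 23.5] [-0.0073 -0.0499  0.3475] [4.82700144e-05 1.39951272e-04 9.47968052e-04] t 2.65 pos [ 459.5 -232.5  110.4] rows 1.755776041707615
```

```bash
python3 -m pendant '-.007 -.05 .1 0 0 .001; -.007 -.05 .22 0 0 .001; -.007 -.05 .3 0 0 .001; -.007 -.05 .347 0 0 .001; -.007 -.05 .347 0 0 .001'
python3 -c "
from h import *
to([457.3,-244.9,23.5],71)"
```

```text
time: 3.15
position: [456.9, -244.9, 22.7]
orientation: [-0.0, 0.165, 0.986, 0.0]
wrist_force: [0.2, -1.4, 0.3]
width: 0.496
grasp_force: 0.0
[457.3, -244.9, 23.5] [-0.0016  0.0007 -0.0033] [ 4.33185893e-05 -2.93177607e-05 -1.40116405e-05] t 3.15 pos [ 456.9 -244.9   22.7] rows 0.01870059486252474
```

```bash
python3 -m pendant '0 0 0 0 0 0;0 0 0 0 0 0;0 0 0 0 0 0;0 0 0 0 0 0;0 0 0 0 0 0' -1 30
python3 -m pendant '0 0 -.1 0 0 0;0 0 -.25 0 0 0;0 0 -.4 0 0 0;0 0 -.4 0 0 0;0 0 -.4 0 0 0'
python3 -c "
from h import *
to([527.1,-44.6,110],71);f=grab_frame('wrist');np.save('w2.npy',f,allow_pickle=True);g=f['frame'].copy()
cv2.imwrite('pics/w2.png',g)"
```

```text
time: 3.65
position: [457.4, -245.8, 23.8]
orientation: [0.001, 0.165, 0.986, -0.0]
wrist_force: [0.0, 1.3, 10.0]
width: 0.145
grasp_force: 29.5
time: 4.15
position: [457.2, -245.6, 123.8]
orientation: [0.001, 0.165, 0.986, -0.0]
wrist_force: [-0.8, 0.5, -0.7]
width: 0.146
grasp_force: 29.5
[527.1, -44.6, 110] [-0.0019  0.8513  0.0555] [ 2.82068025e-05  4.04143357e-04 -1.20823463e-04] t 4.15 pos [ 457.2 -245.6  123.8] rows 4.265549406903482
```

View pics/w2.png

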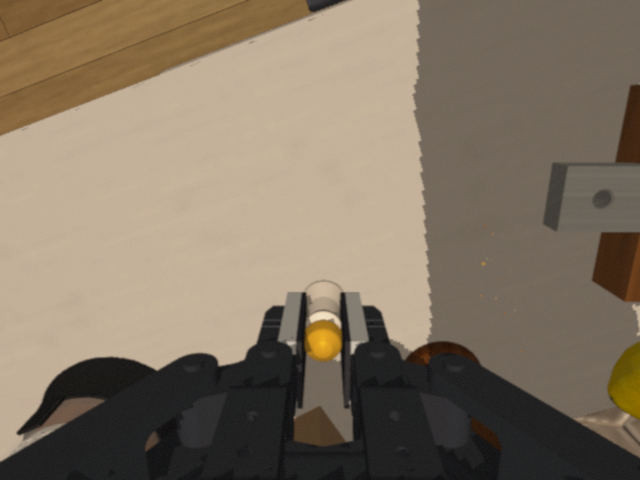

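```bash
python3 -c "
from h import *
f=np.load('w2.npy',allow_pickle=True).item();print(onz(f,602,198,32),onz(f,323,340,139),onz(f,323,293,102));to([560,-100,130],71)"
python3 -m pendant '-.2 .68 -.025 0 0 0;-.2 .68 -.025 0 0 0;-.2 .68 -.025 0 0 0;-.2 .68 -.025 0 0 0;-.2 .68 -.025 0 0 0;-.2 .68 -.025 0 0 0;-.2 .68 -.025 0 0 0'
python3 -c "
from h import *
to([528.4,-42.8,70],71);f=grab_frame('wrist');np.save('w3.npy',f,allow_pickle=True);g=f['frame'].copy()
for p in([528.4,-42.8,32],[482,-94.5,32]):cv2.drawMarker(g,tuple(int(i) for i in pix(f,p)),(0,255,0),0,10)
cv2.imwrite('pics/w3.png',g)"
```

```text
[481.46603611 -94.57355385  32.        ] [ 454.7931041  -244.59658931  139.        ] [ 455.26555541 -244.75097371  102.        ]
[560, -100, 130] [-0.201   0.6846 -0.0283] [ 3.05401877e-05  1.08044980e-04 -1.25780001e-04] t 4.2 pos [ 456.6 -245.4  122.9] rows 3.5705608840818712
time: 4.9
position: [558.4, -102.5, 128.2]
orientation: [-0.001, 0.166, 0.986, -0.0]
wrist_force: [-0.1, -1.1, -0.6]
width: 0.14
grasp_force: 29.5
[528.4, -42.8, 70] [0.1913 0.1863 0.233 ] [-0.00013745 -0.00018516 -0.00041119] t 4.9 pos [ 558.4 -102.5  128.2] rows 1.7721963284350202
```

View pics/w3.png

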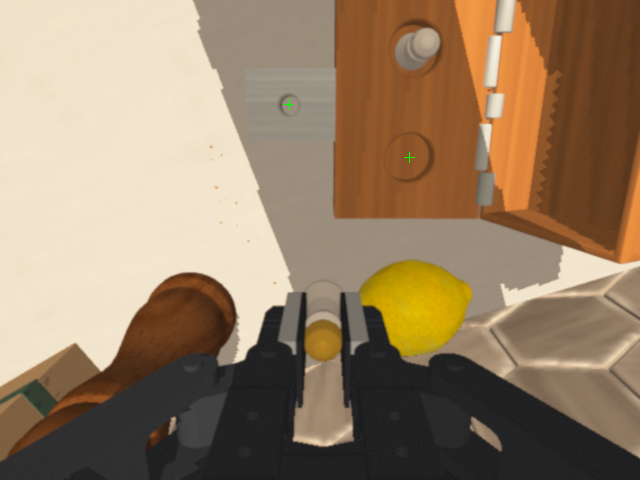

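```bash
python3 -m pendant '.19 .186 0 0 0 0;.19 .186 0 0 0 0;.19 .186 0 0 0 0;.19 .186 .1 0 0 0;.19 .186 .2 0 0 0;.19 .186 .23 0 0 0;.19 .186 .23 0 0 0;.19 .186 .23 0 0 0'
python3 -c "
from h import *
to([529.2,-43.2,45],71);f=grab_frame('wrist');np.save('w4.npy',f,allow_pickle=True);f=grab_frame('scene');np.save('s4.npy',f,allow_pickle=True)
cv2.imwrite('pics/s4.png',cv2.resize(f['frame'][165:365,200:480],None,fx=2.8,fy=2.8,interpolation=cv2.INTER_CUBIC))"
```

```text
time: 5.75
position: [530.0, -42.6, 72.0]
orientation: [0.0, 0.166, 0.986, -0.0]
wrist_force: [-0.1, -0.5, 0.1]
width: 0.141
grasp_force: 29.5
[529.2, -43.2, 45] [ 0.0022 -0.0034  0.1081] [-3.01224358e-06  1.01460123e-04 -3.39995846e-04] t 5.75 pos [530.  -42.6  72. ] rows 0.5410460292236698
```

View pics/s4.png

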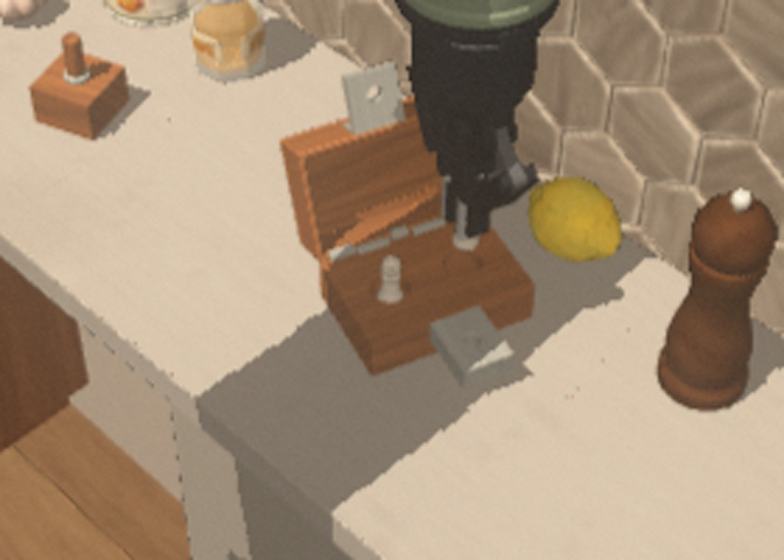

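```bash
python3 -m pendant '.002 -.002 .04 0 0 0;.002 -.002 .07 0 0 0;.002 -.002 .09 0 0 0;.002 -.002 .106 0 0 0;.002 -.002 .106 0 0 0'
python3 -c "
from h import *
to([529.2,-43.2,44],71)"
```

```text
time: 6.35
position: [528.9, -42.2, 44.3]
orientation: [-0.0, 0.166, 0.986, -0.0]
wrist_force: [-0.4, -0.2, 0.5]
width: 0.147
grasp_force: 29.5
[529.2, -43.2, 44] [-0.0026 -0.0034  0.001 ] [-4.36733929e-05 -8.49524826e-05 -1.81096805e-04] t 6.35 pos [528.9 -42.2  44.3] rows 0.022327412508486175
```

```bash
python3 -m pendant '0 0 .002 0 0 0;0 0 .002 0 0 0;0 0 .002 0 0 0;0 0 .002 0 0 0' -.3
python3 -m pendant '0 0 -.06 0 0 0;0 0 -.15 0 0 0;0 0 -.3 0 0 0;0 0 -.45 0 0 0;0 0 -.45 0 0 0'
python3 -c "
from h import *
f=grab_frame('scene');np.save('s5.npy',f,allow_pickle=True)
a=cv2.resize(f['frame'][205:305,290:410],None,fx=4,fy=4,interpolation=cv2.INTER_CUBIC)
f=grab_frame('top');np.save('t5.npy',f,allow_pickle=True)
b=cv2.resize(f['frame'][190:290,270:370],None,fx=4,fy=4,interpolation=cv2.INTER_CUBIC)
cv2.imwrite('pics/s5.png',np.hstack([a,b])[:,:800])
to([457,287,200],71)"
```

```text
time: 6.75
position: [529.0, -42.1, 44.4]
orientation: [0.0, 0.166, 0.986, 0.0]
wrist_force: [-1.0, 0.4, 0.4]
width: 0.349
grasp_force: 0.0
time: 7.25
position: [531.0, -42.3, 161.0]
orientation: [0.003, 0.166, 0.986, 0.001]
wrist_force: [-0.3, 0.6, -0.1]
width: 0.353
grasp_force: 0.0
[457, 287, 200] [ 0.7025  1.1494 -0.1701] [ 0.00013243  0.00023039 -0.00011727] t 7.35 pos [529.3 -41.9 157.5] rows 6.788721701938036
```

View pics/s5.png

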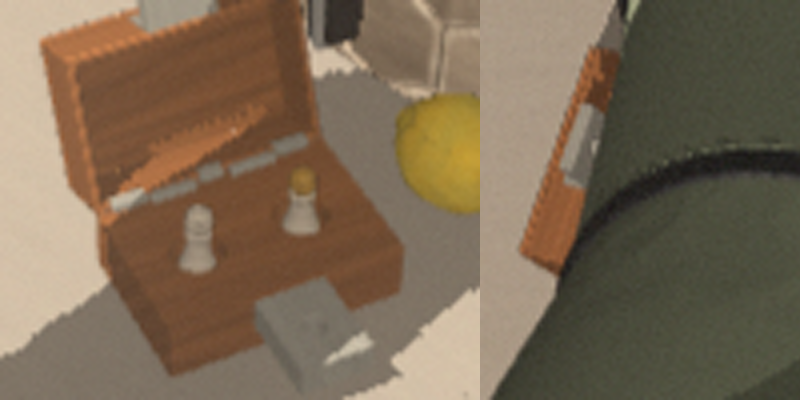

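```bash
python3 -m pendant '0 0 -.16 0 0 0;0 0 -.16 0 0 0;0 .5 -.16 0 0 0;0 .5 -.16 0 0 0;0 .5 -.16 0 0 0;0 .5 -.16 0 0 0;0 .5 -.16 0 0 0' -1 30
python3 -c "
from h import *
to([543.1,84.2,133],71);j=np.load('top0.npy',allow_pickle=True).item();print(onz(j,160+105/2.66,180+68/2.66,89))"
```

```text
time: 8.05
position: [569.3, 75.9, 195.6]
orientation: [-0.001, 0.165, 0.986, -0.001]
wrist_force: [-0.7, -1.0, -0.6]
width: -0.003
grasp_force: 0.0
[543.1, 84.2, 133] [ 0.1095 -0.0026  0.2505] [-2.10090060e-04 -2.15187907e-04 -5.58992324e-05] t 8.05 pos [569.3  75.9 195.6] rows 1.3668143408883469
[586.50335157 253.05705044  89.        ]
```

```bash
python3 -m pendant '.11 0 0 0 0 0;.11 0 .12 0 0 0;.11 0 .25 0 0 0;.11 0 .25 0 0 0'
python3 -m pendant '0 -.06 0 0 0 0;0 -.12 0 0 0 0;0 -.18 0 0 0 0;0 -.24 0 0 0 0;0 -.3 0 0 0 0;0 -.36 0 0 0 0;0 -.42 0 0 0 0'
python3 -m pendant '0 -.06 0 0 0 0;0 -.12 0 0 0 0;0 -.18 0 0 0 0;0 -.2 0 0 0 0;0 -.2 0 0 0 0'
python3 -c "
from h import *
s=env.get_state();print(s['position'],s['wrist_force'])
f=grab_frame('scene');np.save('s6.npy',f,allow_pickle=True)
C=np.array([502.5,-33.9,0]);X=np.array([.945,-.325,0]);Y=np.array([.325,.945,0]);Z=np.array([0,0,1.])
# lid outside colour change: mean abs diff vs frame with lid open at tongue location, open & closed
o=np.load('s5.npy',allow_pickle=True).item()
for n,p in(('open tongue',C+75*Y+130*Z),('closed tongue',C-74*Y+50*Z),('closed lid top',C+75*Z-20*X)):
  u,v=pix(f,p).astype(int);print(n,(u,v),o['frame'][v-1:v+2,u-1:u+2].mean((0,1)).round(),f['frame'][v-1:v+2,u-1:u+2].mean((0,1)).round())
"
```

```text
time: 8.45
position: [541.5, 83.4, 131.1]
orientation: [-0.003, 0.166, 0.986, -0.001]
wrist_force: [-0.5, -0.5, 0.8]
width: -0.0
grasp_force: 0.0
time: 9.15
position: [509.1, -15.5, 134.4]
orientation: [0.0, 0.166, 0.986, -0.0]
wrist_force: [-0.1, 0.3, -0.2]
width: 0.003
grasp_force: 0.2
time: 9.65
position: [493.0, -62.2, 134.3]
orientation: [-0.0, 0.166, 0.986, -0.0]
wrist_force: [0.2, 0.3, 0.4]
width: -0.002
grasp_force: 0.0
[493.02227547 -62.24347188 134.32519571] [0.23400776 0.26493462 0.42111998]
open tongue (np.int64(334), np.int64(198)) [141. 161. 175.] [169. 194. 213.]
closed tongue (np.int64(371), np.int64(282)) [ 99. 112. 119.] [100. 112. 120.]
closed lid top (np.int64(342), np.int64(249)) [ 91. 108. 123.] [ 59.  89. 132.]
```

```bash
python3 -m pendant '0 0 -.2 0 0 .02;0 0 -.3 0 0 .04;0 .15 -.3 0 0 .06;0 .3 -.3 0 0 .09;0 .5 -.3 0 0 .11;0 .7 -.3 0 0 .14;0 .7 -.3 0 0 .16;0 .7 -.3 0 0 .18;0 .7 -.3 0 0 .18' -.2 30
python3 -c "
from h import *
to([500,270,200],-19);print(env.get_state()['joint_positions'])"
```

```text
time: 10.6
position: [550.2, 105.2, 208.9]
orientation: [0.0, 0.669, 0.744, -0.0]
wrist_force: [-0.5, 0.1, -2.0]
width: 0.4
grasp_force: 0.0
[500, 270, 200] [ 0.6768 -0.1298  0.0355] [-6.41586464e-05  9.90486476e-05  6.96812470e-02] t 10.6 pos [550.2 105.2 208.9] rows 3.4500091533973913
[-0.70954892  0.52172977  0.58823753  1.82680749 -0.35970029  0.9016865
  0.15027445]
```

```bash
python3 -c "
from h import *
to([445,235,135],-19)"
python3 -m pendant '.5 -.3 .1 0 0 .02;.5 -.3 .1 0 0 .04;.5 -.3 .1 0 0 .07;.5 -.3 .2 0 0 .07;.5 -.3 .3 0 0 .07;.5 -.3 .3 0 0 .07;.5 -.3 .3 0 0 .07'
python3 -c "
from h import *
to([461,286,135],-19)
f=grab_frame('wrist');np.save('w7.npy',f,allow_pickle=True);g=f['frame'].copy();print(env.get_state()['joint_positions'])
for p in([461,286,72],[461,286,34]):print(pix(f,p))
t=grab_frame('top');np.save('t7.npy',t,allow_pickle=True)
a=f['frame'];b=t['frame'][180:300,230:390]
s=grab_frame('scene');np.save('s7.npy',s,allow_pickle=True);c=s['frame'][180:310,290:410]
cv2.imwrite('pics/w7.png',np.hstack([cv2.resize(a,(480,360)),cv2.resize(c,(320,360))]))"
```

```text
[445, 235, 135] [ 0.561  -0.3632  0.2957] [-6.41586464e-05  9.90486476e-05  6.96812470e-02] t 10.6 pos [550.2 105.2 208.9] rows 3.654053483545188
time: 11.3
position: [462.6, 219.8, 134.8]
orientation: [0.0, 0.814, 0.581, -0.0]
wrist_force: [0.1, -0.7, 0.2]
width: 0.402
grasp_force: 0.0
[461, 286, 135] [ 0.2482 -0.0922 -0.0009] [-3.95334991e-05  5.70064567e-05  1.46173552e-04] t 11.3 pos [462.6 219.8 134.8] rows 1.323632142373409
[-1.01377407  0.58558426  0.63193085  2.00999023 -0.52482438  0.70995623
 -0.38398471]
[271.43237878 134.08850199]
[279.65488403 130.13125578]
```

View pics/w7.png

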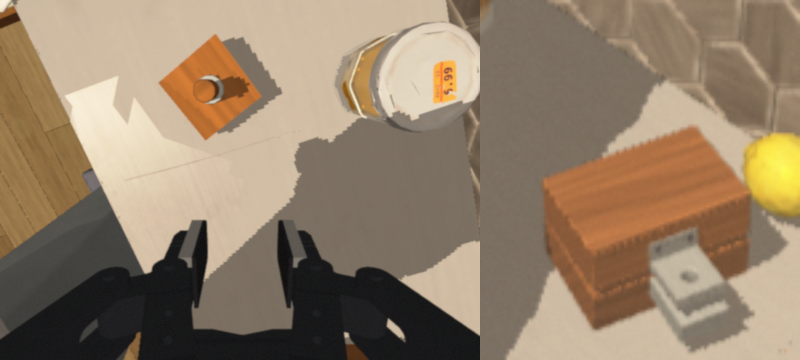

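```bash
python3 -c "
from h import *
f=np.load('w7.npy',allow_pickle=True).item();s=np.load('s7.npy',allow_pickle=True).item()
p=onz(f,274.7,121.3,72);q=onz(f,280,117.5,38);print(p,q)
for uv in((159,82),(217,34),(262,94),(207,140)):print(onz(f,uv[0]/.75,uv[1]/.75,34).round(1))
print(onz(s,368.4,279.7,49))
# collar: grey pixels near
hsv=cv2.cvtColor(f['frame'],cv2.COLOR_BGR2HSV)[95:150,245:320]
m=((hsv[...,1]<60)&(hsv[...,2]>90)).astype('u1')
n,l,st,c=cv2.connectedComponentsWithStats(m);print(st,c)
"
```

```text
[464.37299464 290.73262058  72.        ] [463.86261865 291.99277508  38.        ]
[430.9 307.6  34. ]
[480.4 323.6  34. ]
[497.1 276.2  34. ]
[448.3 258.   34. ]
[480.69471247 -94.34427608  49.        ]
[[   0    0   75   55 3810]
 [  24    6   29   37  315]] [[36.52283465 27.40656168]
 [42.77142857 22.08253968]]
```

```bash
python3 -c "
from h import *
to([464.2,291.3,110],-19);to([464.2,291.3,49.5],-19)"
```

```text
[464.2, 291.3, 110] [ 0.2706 -0.0891  0.102 ] [ 0.00012608 -0.00022145 -0.00011965] t 11.45 pos [463.2 220.1 135.4] rows 1.5130460007562616
[464.2, 291.3, 49.5] [ 0.2703 -0.0893  0.344 ] [ 0.00012608 -0.00022145 -0.00011965] t 11.45 pos [463.2 220.1 135.4] rows 2.232429521633697
```

```bash
python3 -m pendant '.27 -.089 0 0 0 0;.27 -.089 .05 0 0 0;.27 -.089 .1 0 0 0;.27 -.089 .2 0 0 0;.27 -.089 .27 0 0 0;.27 -.089 .32 0 0 0;.27 -.089 .344 0 0 0;.27 -.089 .344 0 0 0;.27 -.089 .344 0 0 0'
python3 -c "
from h import *
to([464.2,291.3,49.5],-19)"
```

```text
time: 12.35
position: [463.8, 291.2, 49.0]
orientation: [-0.0, 0.814, 0.58, 0.0]
wrist_force: [0.6, 0.2, 0.1]
width: 0.404
grasp_force: 0.0
[464.2, 291.3, 49.5] [ 0.0008  0.0013 -0.0022] [ 6.98389120e-05 -9.79578788e-05 -2.04775780e-04] t 12.35 pos [463.8 291.2  49. ] rows 0.013205337766148649
```

```bash
python3 -m pendant '0 0 0 0 0 0;0 0 0 0 0 0;0 0 0 0 0 0;0 0 0 0 0 0;0 0 0 0 0 0' -1 60
python3 -c "
from h import *
s=env.get_state();print(s['position'],s['wrist_force'],s['wrist_torque'])"
python3 -m pendant '0 0 -.04 0 0 0;0 0 -.1 0 0 0;0 0 -.25 0 0 0;0 0 -.4 0 0 0;0 0 -.5 0 0 0;0 0 -.5 0 0 0;0 0 -.5 0 0 0'
python3 -c "
from h import *
s=env.get_state();print(s['position'],s['wrist_force'])
f=grab_frame('wrist');np.save('w8.npy',f,allow_pickle=True)
for p in s['position']+np.array([[0,0,22],[0,0,-12],[0,0,-45]]):print(pix(f,p))
to([481.5,-94.4,190],-19)"
```

```text
time: 12.85
position: [463.8, 291.5, 49.1]
orientation: [-0.0, 0.814, 0.58, 0.001]
wrist_force: [-0.9, -0.6, 7.7]
width: 0.143
grasp_force: 58.4
[463.80014968 291.46060087  49.08815584] [-0.94851808 -0.57502968  7.66203769] [-0.1891126   0.23769563  0.01709505]
time: 13.55
position: [463.3, 291.6, 174.3]
orientation: [-0.0, 0.814, 0.58, 0.001]
wrist_force: [-1.3, -0.7, -0.2]
width: 0.145
grasp_force: 58.5
[463.34848448 291.56295831 174.28936076] [-1.27808453 -0.69046469 -0.23173991]
[322.1489618  360.18187948]
[322.31363291 309.83091725]
[322.42043353 277.17483117]
[481.5, -94.4, 190] [-1.4344  0.5729 -0.0665] [-3.69892854e-05 -3.25114847e-05 -1.24966638e-04] t 13.6 pos [463.1 291.3 173.5] rows 7.72991511585799
```

```bash
python3 -m pendant '-.72 .29 0 0 0 0;-.72 .29 0 0 0 0;-.72 .29 0 0 0 0;-.72 .29 0 0 0 0;-.72 .29 0 0 0 0;-.72 .29 0 0 0 0'
python3 -m pendant '-.715 .36 0 0 0 0;-.715 .36 0 0 0 0;-.715 .36 0 0 0 0;-.715 .36 0 0 0 0;-.715 .36 0.1 0 0 0;-.715 .36 .25 0 0 0;-.715 .36 .25 0 0 0;-.715 .36 .25 0 0 0;-.715 .36 .25 0 0 0'
python3 -c "
from h import *
s=env.get_state();print(s['position'],s['wrist_force'])
f=grab_frame('wrist');np.save('w9.npy',f,allow_pickle=True)
for p in s['position']+np.array([[0,0,-12],[0,0,-15],[0,0,-45]]):print('pin',pix(f,p))
print('hole',pix(f,[481.5,-94.4,49]))
u,v=pix(f,[481.5,-94.4,49]).astype(int)
g=cv2.cvtColor(f['frame'],cv2.COLOR_BGR2GRAY)
print('cols',list(range(u-30,350,4)))
for r in range(v-34,v+50,3):print(r,*['%3d'%x for x in g[r,u-30:350:4]])
to([481.5,-94.4,105],-19)"
```

```text
time: 14.2
position: [472.9, 96.5, 172.9]
orientation: [-0.0, 0.815, 0.579, -0.0]
wrist_force: [0.1, 0.5, -0.8]
width: 0.14
grasp_force: 58.5
time: 15.1
position: [500.6, -100.4, 112.0]
orientation: [0.0, 0.814, 0.581, 0.0]
wrist_force: [0.1, 0.4, -0.1]
width: 0.145
grasp_force: 58.6
[ 500.59921815 -100.39506745  112.04106262] [ 0.10842961  0.38577357 -0.07146145]
pin [322.30531186 309.71640172]
pin [322.31064603 306.22236789]
pin [322.35527216 276.9909759 ]
hole [281.81665558 264.31080824]
cols [251, 255, 259, 263, 267, 271, 275, 279, 283, 287, 291, 295, 299, 303, 307, 311, 315, 319, 323, 327, 331, 335, 339, 343, 347]
230 153 157 155 153 155 155 154 156 156 156 157 158 154 157 163 190 235 226 154 152 154 152 153 153 154
233 153 155 155 152 155 154 154 157 158 154 155 158 159 217 243 242 242 228 154 152 151 152 152 153 155
236 153 157 156 151 154 156 153 156 157 155 173 229 241 243 245 241 240 228 154 153 153 152 152 153 155
239 153 155 156 152 153 155 155 155 156 211 244 244 242 243 245 241 242 227 154 154 152 153 153 152 155
242 153 155 156 152 153 155 154 154 157 195 245 243 242 2
[... 1892 characters left out ...]
50 149 150 152 135  31 117
299 238 238 238 239 237 236 238 238 239 128 120 122 115  32 134 150 126  75  77  78 133 153 129  30 116
302 238 238 239 238 238 236 238 238 236 121 120 120 107  28 131  94  69  68  71  70  71 108 129  31 110
305 237 237 238 238 238 229 177 179 175 121 121 120  97  29 107  67  67  70  70  71  70  73 119  30 101
308 238 236 239 238 230  69  38  36  69 120 120 122  87  30  59  68  66  68  71  70  71  73  72  32  95
311 238 237 237 237  92  35  35  35  93 119 120 120  74  28  60  64  67  68  71  72  70  71  67  29  83
[481.5, -94.4, 105] [-0.0021 -0.0804  0.0284] [ 2.56152003e-04 -7.91875618e-05 -8.51661759e-06] t 15.15 pos [ 500.7 -100.4  112.1] rows 0.426650445283766
```

```bash
python3 -c "
from h import *
f=np.load('w9.npy',allow_pickle=True).item();w3=np.load('w3.npy',allow_pickle=True).item()
P=np.array([500.6,-100.4,112.05])
h=onz(f,283,263.2,49);t=onz(f,323.2,278,67);print(h,t,t-P,'base',onz(w3,290,105,32))
g=cv2.cvtColor(w3['frame'],cv2.COLOR_BGR2GRAY)
for r in range(92,120,2):print(r,*['%3d'%x for x in g[r,274:306:2]])
to(P+h-t-np.array([0,0,10]),-19)"
```

```text
[482.25623357 -94.04452573  49.        ] [ 500.79563999 -100.99927803   67.        ] [  0.19563999  -0.59927803 -45.05      ] base [482.28636943 -93.9948361   32.        ]
92 148 148 148 146 148 148 145 144 145 148 148 147 147 148 147 147
94 145 145 145 146 141 130 118 116 118 124 136 145 146 146 144 144
96 146 147 146 138 117 107  99 110 124 127 124 132 146 146 146 147
98 151 152 146 124 102 103 129 141 142 144 138 129 143 150 150 152
100 149 149 136 111  98 131 141 141 143 142 143 139 131 147 150 149
102 144 142 126 101 113 141 144 143 142 144 144 143 132 136 144 145
104 141 137 120  96 121 142 144 144 143 143 144 144 131 131 143 143
106 141 140 122  96 126 142 141 143 143 143 142 144 134 134 143 144
108 142 142 127 104 115 140 143 144 142 142 142 143 134 137 141 143
110 142 142 135 118 106 135 142 141 144 146 144 140 132 141 143 144
112 141 142 141 132 116 116 137 143 142 144 142 135 136 141 142 142
114 143 140 142 140 132 123 116 130 137 140 136 136 140 142 141 143
116 143 144 144 142 142 135 134 132 132 136 141 142 143 142 143 143
118 144 143 142 141 144 145 144 142 143 142 144 145 144 145 145 144
[482.06059358 -93.44524771  84.05      ] [ 0.0022 -0.0797  0.1122] [ 2.56152003e-04 -7.91875618e-05 -8.51661759e-06] t 15.15 pos [ 500.7 -100.4  112.1] rows 0.6882792633885233
```

```bash
python3 -m pendant '.002 -.08 0 0 0 0;.002 -.08 .02 0 0 0;.002 -.08 .044 0 0 0;.002 -.08 .044 0 0 0;.002 -.08 .044 0 0 0'
python3 -c "
from h import *
s=env.get_state();f=grab_frame('wrist');print(s['position'],s['wrist_force'])
g=cv2.cvtColor(f['frame'],cv2.COLOR_BGR2GRAY);print('hole',pix(f,[482.2,-94,49]),'tip',pix(f,s['position']+[.2,-.6,-45]))
for r in range(246,295,2):print(r,*['%3d'%x for x in g[r,300:350:2]])
to([482.06,-93.45,80],-19)"
```

```text
time: 15.65
position: [481.6, -94.0, 99.9]
orientation: [0.0, 0.814, 0.58, 0.0]
wrist_force: [0.5, 0.7, -1.0]
width: 0.146
grasp_force: 58.6
[481.57671732 -94.0218489   99.89516385] [ 0.51678696  0.66367222 -0.96457692]
hole [323.69569342 271.73230476] tip [323.28079983 277.96895342]
246 154 153 152 155 156 157 156 155 153 154 156 158 157 154 155 154 157 157 159 184 237 238 215 159 160
248 154 153 150 152 153 154 154 156 154 154 156 157 156 155 154 157 171 188 227 236 240 238 233 170 158
250 153 152 151 154 153 153 155 153 153 154 158 155 158 169 187 226 235 239 241 241 240 215 187 162 159
252 153 153 152 154 156 154 155 154 154 156 171 192 227 234 238 241 242 241 242 241 236 176 156 156 158
254 152 151 153 153 154 155 155 169 187 226 236 242 242 240 239 241 242 241 242 241 238 205 156 156 159
256 155 151 151 154 168 188 225 234 239 241 242 243 242 240 239 241 241 242 241 240 238 227 162 155 159
258 153 167 186 226 235 239 241 241 240 240 235 230 230 231 235 240 242 242 241 240 239 234 175 155 159
260 225 233 238 240 241 241 242 240 227 204 181 160 158 165 185 221 237 241 241 240 239
[... 1233 characters left out ...]
240 240 237 237 230 226 226 198
286 241 238 238 238 240 240 232 156 114 109 111 111 111 110 109 109 195 238 240 238 237 237 239 240 217
288 241 238 238 238 236 213 158 121 124 126 126 125 123 126 126 121 124 174 224 235 237 237 239 240 236
290 239 238 234 214 155 124 127 142 149 150 154 151 153 153 153 148 137 123 129 171 220 235 238 239 241
292 171 150 130 113 122 140 151 152 151 150 151 151 150 150 150 150 152 148 135 119 113 144 152 170 173
294 107  45  32 107 148 153 151 152 152 151 151 153 152 152 150 151 150 150 150 145  98  32  48 111 120
[482.06, -93.45, 80] [0.003  0.0011 0.0798] [ 5.96918723e-05  1.15811027e-05 -1.72716076e-04] t 15.7 pos [481.6 -94.1  99.9] rows 0.3992215059614163
```

```bash
python3 -m pendant '.002 .001 0 0 0 0;.002 .001 .015 0 0 0;.002 .001 .03 0 0 0;.002 .001 .045 0 0 0;.002 .001 .06 0 0 0;.002 .001 .06 0 0 0'
python3 -c "
from h import *
s=env.get_state();f=grab_frame('wrist');print(s['position'],s['wrist_force'],s['wrist_torque'])
g=cv2.cvtColor(f['frame'],cv2.COLOR_BGR2GRAY)
for r in range(254,295,2):print(r,*['%3d'%x for x in g[r,300:350:2]])"
```

```text
time: 16.3
position: [481.2, -93.5, 84.3]
orientation: [-0.0, 0.814, 0.58, -0.0]
wrist_force: [0.4, 0.3, -0.2]
width: 0.139
grasp_force: 58.6
[481.23591389 -93.53421876  84.25793642] [ 0.35145764  0.25772489 -0.15857348] [ 0.00930404 -0.00898752  0.00105016]
254 153 153 151 153 153 154 155 155 153 153 157 155 158 155 154 152 156 156 156 157 157 155 154 152 154
256 153 152 152 155 155 155 153 154 153 152 156 156 156 157 154 153 154 156 156 156 155 154 155 152 156
258 151 150 152 152 154 154 155 153 154 153 157 157 157 156 154 154 155 156 155 158 157 153 152 154 155
260 153 151 151 154 153 153 153 155 153 152 155 155 157 154 155 153 156 156 155 158 156 153 153 153 155
262 152 150 152 152 153 154 154 152 153 154 155 156 158 155 152 151 155 155 154 156 156 154 153 153 154
264 154 151 151 154 155 153 155 152 152 154 154 156 158 155 152 153 155 154 154 155 155 153 154 153 156
266 153 151 153 154 154 155 154 155 152 153 155 155 156 156 152 154 154 156 156 157 154 153 153 153 156
268 151 149 151 154 154 154 154 152 153 154 154 156 157 155 153 152 154 155 155 157 154 154 153 152 154
270 153 1
[... 642 characters left out ...]
 172 139 138 130 117 111 109 108 105 105 128 144 143 134 144 150 152 153 154
284 239 237 238 239 240 222 158 130 128 123 113 109 107 106 106 107 129 146 139 125 142 152 152 153 154
286 239 238 238 239 240 220 157 123 112 111 109 108 111 111 109 108 126 144 123 121 143 150 151 153 154
288 239 238 238 239 237 201 130 118 123 126 126 126 127 126 126 118 115 117 106 127 146 151 150 152 154
290 239 238 235 214 154 122 128 144 150 149 153 150 153 154 152 149 137 120 112 117 138 149 151 152 153
292 170 151 130 113 123 142 151 152 150 151 151 151 151 151 150 151 153 148 135 118  96  88  95 123 127
294 107  46  34 108 146 151 152 152 152 150 153 151 150 150 151 150 152 150 151 146  98  33  49 109 121
```

```bash
python3 -m pendant '0 .003 .01 0 0 0;0 .003 .025 0 0 0;0 .003 .04 0 0 0;0 .003 .055 0 0 0;0 .003 .055 0 0 0'
python3 -c "
from h import *
s=env.get_state();print(s['position'],s['wrist_force'],s['wrist_torque']);to([482,-93.5,55])"
```

```text
time: 16.85
position: [482.0, -93.8, 70.5]
orientation: [-0.0, 0.814, 0.58, -0.0]
wrist_force: [0.3, -0.6, -0.6]
width: 0.144
grasp_force: 58.6
[481.96950998 -93.75301891  70.53946856] [ 0.32577437 -0.57872347 -0.59275541] [-0.04070522 -0.00390317 -0.01486325]
[482, -93.5, 55] [ 0.001  -0.0002  0.0622] t 16.85 pos [482.  -93.8  70.5] rows 0.31083116412703365
```

```bash
python3 -m pendant '0 0 .015 0 0 0;0 0 .03 0 0 0;0 0 .045 0 0 0;0 0 .055 0 0 0;0 0 .055 0 0 0'
python3 -c "
from h import *
s=env.get_state();print(s['position'],s['wrist_force'],s['wrist_torque']);to([482,-93.5,55])"
```

```text
time: 17.35
position: [482.2, -94.0, 57.1]
orientation: [0.0, 0.815, 0.58, -0.0]
wrist_force: [-0.3, -2.3, 5.1]
width: 0.145
grasp_force: 58.7
[482.1828937  -94.0429024   57.07589472] [-0.33327363 -2.28416104  5.09008199] [-0.48847892  0.0638464  -0.01429491]
[482, -93.5, 55] [ 0.0018 -0.0014  0.0083] t 17.35 pos [482.2 -94.   57.1] rows 0.04306985959354338
```

Spring is compressing (5 N). Press on to the hard stop.

```bash
python3 -m pendant '0 0 .004 0 0 0;0 0 .008 0 0 0;0 0 .012 0 0 0;0 0 .012 0 0 0;0 0 .012 0 0 0'
python3 -m pendant '0 0 .004 0 0 0;0 0 .006 0 0 0;0 0 .006 0 0 0;0 0 .006 0 0 0'
```

```text
time: 17.85
position: [482.3, -93.9, 54.4]
orientation: [0.0, 0.814, 0.58, 0.0]
wrist_force: [-0.5, -2.2, 6.5]
width: 0.144
grasp_force: 58.8
time: 18.25
position: [482.4, -94.0, 53.0]
orientation: [0.0, 0.814, 0.58, 0.0]
wrist_force: [-0.9, -3.9, 8.2]
width: 0.144
grasp_force: 58.9
```

```bash
python3 -m pendant '0 0 .004 0 0 0;0 0 .006 0 0 0;0 0 .006 0 0 0;0 0 .006 0 0 0'
python3 -m pendant '0 0 .004 0 0 0;0 0 .006 0 0 0;0 0 .006 0 0 0;0 0 .006 0 0 0'
python3 -c "
from h import *
s=env.get_state();print(s['position'],s['wrist_force'],s['wrist_torque'])"
```

```text
time: 18.65
position: [482.5, -94.2, 51.7]
orientation: [0.0, 0.815, 0.58, 0.0]
wrist_force: [-2.4, -3.6, 13.4]
width: 0.143
grasp_force: 59.4
time: 19.05
position: [482.6, -94.3, 50.4]
orientation: [0.001, 0.815, 0.58, 0.0]
wrist_force: [-3.5, -4.3, 17.6]
width: 0.146
grasp_force: 60.0
[482.64484294 -94.31564505  50.40032076] [-3.47721766 -4.27906605 17.60334964] [-0.75582279  0.58512754  0.00999303]
```

```bash
python3 -c "
from h import *
s0=np.load('s7.npy',allow_pickle=True).item();s1=grab_frame('scene');np.save('s10.npy',s1,allow_pickle=True)
C=np.array([502.5,-33.9,0]);X=np.array([.945,-.325,0]);Y=np.array([.325,.945,0]);Z=np.array([0,0,1.])
def pt(x,s,t,th): return C+x*X+(40-s*np.cos(th)+t*np.sin(th))*Y+(32+s*np.sin(th)+t*np.cos(th))*Z
a=pix(s0,pt(-60,80,36,.09));b=pix(s0,pt(-60,80,36,0));print('expected',a,b,b-a)
for x,ss,tt in((-60,80,36),(-35,80,36),(-18,120,8)):
  a=pix(s0,pt(x,ss,tt,.09));b=pix(s0,pt(x,ss,tt,0))
  u,v=a.astype(int)
  T=s0['frame'][v-6:v+7,u-6:u+7];W=s1['frame'][v-14:v+20,u-14:u+15]
  r=cv2.matchTemplate(W,T,cv2.TM_CCOEFF_NORMED);_,m,_,l=cv2.minMaxLoc(r);print('exp',(b-a).round(1),'got',l[0]-8,l[1]-8,m)
f=grab_frame('wrist');g=cv2.cvtColor(f['frame'],cv2.COLOR_BGR2GRAY)
for r in range(262,300,2):print(r,*['%3d'%x for x in g[r,296:352:2]])
"
```

```text
expected [331.55618888 270.19680717] [332.46474238 274.26721805] [0.9085535  4.07041088]
exp [0.9 4.1] got 2 6 0.6993697881698608
exp [0.9 4.1] got -5 9 0.6850714087486267
exp [0.1 4.5] got 2 11 0.5609831213951111
262 107 106 107 106 108 106 107 108 106 106 103 107 107 107 106 106 105 105 106 105 106 105 105 106 106 104 103 105
264 106 108 107 105 107 108 107 107 108 108 107 106 107 106 107 106 105 105 106 106 104 107 106 105 105 107 107 106
266 107 106 109 107 107 109 108 110 107 109 106 108 105 108 108 106 108 107 106 107 107 107 105 108 106 107 105 106
268 108 108 108 109 108 109 109 108 109 108 108 108 107 108 108 108 107 108 108 107 108 109 108 109 107 108 107 108
270 106 108 108 108 106 107 107 107 108 107 107 106 108 107 106 107 106 105 106 106 106 107 107 106 108 107 105 107
272 107 107 106 107 107 107 107 108 107 108 105 105 107 106 105 106 107 105 105 106 104 108 105 106 106 104 106 106
274 106 106 107 106 106 105 108 104 106 105 106 104 106 108 105 107 105 106 107 106 106 106 104 106 107 106 106 105
276 110 107 108 109 109 109 107 108 109 109 109 109 108 110 108 106 108 11
[... 617 characters left out ...]
 154
288 148 147 148 149 150 149 148 134 121 118 122 125 123 122 124 123 125 120 116 125 142 150 149 150 149 151 153 155
290 148 149 147 149 148 138 123 115 126 143 151 150 151 150 151 153 152 150 132 117 114 123 139 148 149 149 150 154
292 124 126 122  91  87  98 121 136 149 152 152 150 151 151 151 152 150 152 150 145 130 116  94  87  94 123 127 127
294 120 121 104  44  35 107 148 153 152 151 151 150 150 151 152 151 150 150 152 150 149 141  96  34  51 109 120 121
296 122 120  99  42  34 104 150 151 153 152 151 151 151 150 151 151 149 152 151 151 151 149  96  32  40 102 121 120
298 122 120  92  36  34  99 147 151 152 149 140 117 106 104 103 106 123 146 151 152 151 148  91  31  37  97 120 121
```

```bash
python3 -c "
from h import *
s0=np.load('s7.npy',allow_pickle=True).item();s1=np.load('s10.npy',allow_pickle=True).item()
C=np.array([502.5,-33.9,0]);X=np.array([.945,-.325,0]);Y=np.array([.325,.945,0]);Z=np.array([0,0,1.])
zs=np.arange(0,92,2.)
for x in(-52,-44,-34,50):
  for nm,s in(('ajar',s0),('now',s1)):
    g=cv2.cvtColor(s['frame'],cv2.COLOR_BGR2GRAY).astype('f4');q=np.array([pix(s,C+x*X-40*Y+z*Z) for z in zs],'f4')
    print(x,nm,*cv2.remap(g,q[:,0],q[:,1],1).ravel().astype(int))
print('z',*zs.astype(int))
# collar & tongue line: vertical line on the -y end of the tongues
for x in(-14,14):
  for nm,s in(('ajar',s0),('now',s1)):
    g=cv2.cvtColor(s['frame'],cv2.COLOR_BGR2GRAY).astype('f4');q=np.array([pix(s,C+x*X-84*Y+z*Z) for z in zs[:30]],'f4')
    print('tongue',x,nm,*cv2.remap(g,q[:,0],q[:,1],1).ravel().astype(int))
"
```

```text
-52 ajar 151 106 90 84 85 88 89 90 91 91 89 88 86 85 87 91 93 90 86 85 89 95 99 97 96 95 94 96 97 96 94 95 96 95 92 92 97 100 106 117 130 132 133 135 140 138
-52 now 106 91 85 82 83 86 89 90 90 89 88 86 85 85 86 89 89 89 90 88 89 90 90 88 86 86 86 85 87 88 91 96 95 92 89 89 94 94 93 93 91 90 89 88 87 89
-44 ajar 153 118 87 84 87 89 92 92 91 89 89 86 85 87 88 95 102 107 95 89 89 94 97 97 94 95 95 97 98 97 95 94 94 93 91 92 95 99 107 115 123 132 132 136 137 136
-44 now 103 93 84 83 85 87 88 89 89 89 87 85 84 84 87 89 89 88 88 88 88 89 90 90 89 86 86 87 86 87 91 94 96 92 91 91 93 95 91 91 90 88 84 75 66 60
-34 ajar 142 110 87 90 90 90 92 91 91 92 89 86 85 86 87 94 108 113 99 86 89 98 99 96 97 95 95 96 97 97 96 95 94 92 91 91 93 92 100 113 125 134 135 136 136 135
-34 now 103 92 83 85 87 88 89 88 88 89 87 85 84 84 87 88 89 89 88 88 88 90 90 89 87 86 86 86 86 87 90 94 94 88 86 80 70 60 57 57 57 57 56 57 57 56
50 ajar 143 112 90 89 89 89 90 88 87 88 89 90 89 89 92 101 112 120 97 87 92 101 101 98 98 97 98 99 98 97 95 94 94 95 98 98 97 100 114 126 133 135 130 131 137 149
50 now 101 91 84 83 84 85 85 84 82 82 84 84 84 84 88 90 89 86 85 85 85 87 78 66 54 52 54 53 50 53 53 53 52 52 52 57 65 69 63 59 56 54 50 49 49 50
z 0 2 4 6 8 10 12 14 16 18 20 22 24 26 28 30 32 34 36 38 40 42 44 46 48 50 52 54 56 58 60 62 64 66 68 70 72 74 76 78 80 82 84 86 88 90
tongue -14 ajar 192 191 190 186 172 149 135 125 119 117 117 117 117 124 143 166 188 190 180 158 122 116 116 116 116 121 125 128 137 159
tongue -14 now 199 198 198 192 178 153 138 127 121 120 120 119 120 126 145 169 193 188 175 161 168 183 192 192 177 143 119 115 113 111
tongue 14 ajar 126 117 117 117 118 118 117 116 117 118 117 118 120 125 145 167 183 184 175 160 140 119 118 119 122 124 123 127 134 138
tongue 14 now 129 119 120 118 119 120 119 119 119 120 119 119 121 128 150 173 188 186 171 157 153 169 149 130 118 118 119 118 116 109
```

```bash
python3 -m pendant '0 0 0 0 0 0;0 0 0 0 0 0;0 0 0 0 0 0;0 0 0 0 0 0;0 0 0 0 0 0;0 0 0 0 0 0'
python3 -c "
from h import *
print(order.close_job())"
```

```text
time: 19.75
position: [482.6, -94.3, 50.4]
orientation: [0.001, 0.815, 0.58, 0.0]
wrist_force: [-3.2, -4.4, 17.8]
width: 0.143
grasp_force: 60.0
the job is handed in; nothing more can be done
None
```

I handed the job in at about 19.8 s: the shaker stands in its well, the lid is shut, and the gripper still holds the pin down through both holes with about 18 N. The system returned no verdict. I checked the final lid closure only from pixel values, having used all 10 pictures, and the pin seems to have slipped a few millimetres in the grip during the last push.

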